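# Take down the hold tag and unscrew the strainer cap of unknown thread hand

## Robot

A 6-joint arm with a two-finger parallel gripper is mounted at the origin on the work surface. World frame = base frame: x ahead of the robot, y to its left, z up, the work surface at z = 0. Lengths are in m, angles in rad, forces in N, time in s.
With the tool pointing down it reaches from about 0.35 to 0.875 m from the base axis. Payload 15.5 kg.
Tool frame: the origin (TCP) lies midway between the tips of the shut fingers; the grasp point (between the pads) lies robot.grasp_offset behind it (robot.grasp_offset is the distance from the TCP to the grasp point, in m); z points along the fingers, y is the line along which they close (so a half turn about z gives the same grasp; the last joint's range is limited). The gripper opens to 85 mm and grips with 20 to 120 N. Pads are 22 mm wide; open, the fingers measure 114 mm over their backs; the gripper's body (76 mm by 85 mm) begins 54 mm behind the grasp point. The pads swing forward as they close: fully open they stand 13 mm farther back than shut.
Start: joints at [1.163, 0.494, 1.345, -0, 1.302, -0.096], TCP at [0.192, 0.595, 0.231] pointing down, gripper open.
Joint ranges: [-2.91, 2.91], [-0.82, 2.16], [0.22, 2.67], [-1.22, 4.37], [0.12, 2.79], [-3.08, 3.08]. Speed limits (rad/s): [1.89, 1.89, 2.57, 3.01, 3.01, 3.01].

## Interface

Orientations are given as a rotation vector (axis times angle).
In Python, from workcell import robot, snapshot, ticket, find_in, regions_of, landmark_of gives the robot as it stands. The module is installed in compiled form; this text tells all that it offers. Calls block until the motion is done:
- robot.reach(position, orientation): joint-space move of the TCP to a pose.
- robot.move_l(position, feed=0.15, orientation=None, threshold=None): straight line of the TCP; orientation=None keeps the orientation; feed is the mean speed in m/s. With threshold (N) it stops when the force on the tool has changed by that much, and returns True; else False.
- robot.move_j(angles): joint-space move.
- robot.move_gripper(opening, effort=None): finger opening in m; effort is the grip in N (None keeps the last); returns when the fingers have stopped.
- robot.pause(seconds).
- robot.solve_ik(position, orientation): joint angles nearest the present ones, or None.
- robot.observe(): the state.
- snapshot(name): name is "scene" or "top" or "wrist"; returns a dict with "pixels" (480x640x3 uint8, red, green, blue), "fx", "fy", "cx", "cy" (pixels), "T" (4x4, takes a point from camera to world coordinates). Camera axes: x right, y down, z forward; pixel columns grow to the right and rows downward; lengths in m; the calibration is good to about 2 mm. A picture is of the moment at which its call begins. There is no depth.
A pose or a line that the arm cannot do raises robot.Unreachable and nothing moves.
- ticket.job_done(): hands the job in; it is judged then, once.
Trained networks look in the newest picture that a camera, given by its name, has taken for a name from the list of things; names that differ only in an ending like _2 or _b are one class to them, and where a whole thing is asked for, a point or a joint stands for the part that bears it (a point fixed in the world has none). Each returns a list of dicts, best first, with "confidence" (0 to 1); they miss things now and then, are a little off and sometimes report something else, mostly with a low value. They report only what shows in the picture. A call takes as long as a camera call. They do not tell look-alikes from the thing itself.
- find_in(camera, query): "uv" ([column, row] in pixels, amid what is visible of it).
- regions_of(camera, query): "region" (480x640 bool, what is visible of it) and "uv" ([column, row] in pixels, amid what is visible of it).
- landmark_of(camera, query): "uv" ([column, row] in pixels: a listed point, or the origin of a listed thing).
The state is a dict: "time_s": time; "joint_positions": joint angles; "dq": joint speeds; "joint_torque": joint torques, N m; "tcp_pos": TCP position; "tcp_rot": TCP orientation; "ft_force": force on the tool from outside, world axes, zero at the start; "torque": the same for the moment, N m; "finger_gap": finger opening in m; "grip_force": force on a finger pad.
Only numpy, scipy, OpenCV 4.12 (cv2) and the standard library are available. Lean on these libraries where they do the work, as an engineer would, in place of code of your own. Each camera call takes 0.05 s, during which the arm holds its last target. There are 200 camera calls.

## Task

Lift the yellow hold tag up and off its hook and leave it resting in the grey tray, let go. Then unscrew the red wing cap of the green strainer: it may have a normal or a reverse thread, so try loosening it both ways without forcing it, about a sixth of a turn, until you find the way that frees it, and lift it straight off. Finish with the program ending while the gripper still holds the red cap upright and still, well clear above the strainer (a hand's breadth); leave the blue cap closed and everything else where it is.

Things in the scene. Friction and masses are not known exactly. Their poses are not given: they have to be found in the camera images.
- red_cap: round red plastic wing cap, 84 mm across, 34 mm high, 0.08 to 0.16 kg, with an upright finger bar on top. Origin: centre of its underside, z up; 80 mm above the table when seated. Its x axis (bar direction) starts within 0.03 rad of the strainer's x axis. It covers a brass neck; it can rise only 3 mm until turned loose, then must rise 24 mm straight up to clear the neck.
- red_grip (a point): centre of the red cap's finger bar, 56 mm above the cap's origin. The bar is 50 mm long along the cap's x, 14 mm thick along its y, and spans 34 to 74 mm above the cap's origin. Quick thread: in the loosening direction it turns easily and is free after 0.65 rad; 0.8 to 1.2 rad is a safe amount (next stop past 1.6 rad).
- blue_cap: blue cap of the same shape and size as the red one, on the other pot. Origin: centre of its underside. Leave it closed: it has little to hold it from being turned if touched.
- strainer: fixed green duplex strainer: two pots 92 mm across, tops 80 mm above the table, centred 75 mm either side of the origin along its y axis, on a 130 x 280 mm foot plate; pipe flanges reach 151 mm either side. Origin: centre of the underside. Either cap may be on either pot. Thread hand: half the starts loosen anticlockwise from above, half clockwise, whichever pot; the wrong way stops hard within 0.12 rad.
- hook: fixed steel hook stand. A level round rod, 8 mm thick, centre 170 mm above the table, runs along the stand's x axis from the post at x = +55 mm to x = -35 mm, where its end turns up to 184 mm above the table. The post ends at the rod. Origin: on the table below hook_seat; the open end points along -x.
- hook_seat (a point): point on the rod's centre line, 170 mm above the hook's origin; the tag hangs within 10 mm of it.
- tag: rigid yellow tag with black stripes, 135 mm tall, 8 mm thick (its x axis), 60 mm wide (y), 0.035 to 0.07 kg. Origin: centre of its lower edge; z runs up along the tag. Plate 0 to 45 mm, eye (opening 18 mm wide) 45 to 85 mm, grip tab 30 mm wide 95 to 135 mm above the origin. The tab stands above the hook and can be pinched from above across its 8 mm thickness.
- tag_eye (a point): point in the tag's eye where the rod passes, 81 mm up from the tag's origin (4 mm under the eye's upper edge). The tag hangs with its x axis along the hook's x axis: raise it 13 to 29 mm (20 is best), then draw it at least 50 mm along the hook's -x.
- tag_mid (a point): point 55 mm up from the tag's origin, on its mid plane.
- tray: heavy grey open tray 280 mm (x) by 180 mm (y), walls 35 mm high and 4 mm thick, floor 4 mm. Origin: centre of the underside. A tag stood in its middle and let go stays in it, lying or standing.
- wrench: steel wrench lying on the table near the robot; bystander.
- carton: cardboard carton 100 x 130 x 75 mm; bystander.
- elbow: grey pipe elbow about 75 mm long, 48 mm high; bystander.
- flange: steel flange ring 96 mm across, 16 mm high; bystander.
- nipple: brass nipple standing, 42 mm across, 54 mm high; bystander.
- cartridge: white pleated filter cartridge standing, 68 mm across, 135 mm tall; bystander.
Mind the look-alikes: they are no part of the job. Of the things shaped like the tag, the yellow one is meant. Of the things that look like the red_cap, the smaller one is meant.

How it is judged:
By the outcome, as a careful person would: the job done as asked, in the order asked, and still so for the second after the job is handed in, while the arm keeps its last pose, push and grip.
It also fails if it takes over 67 s, if anything falls off the work surface, if the arm or the gripper's body presses on something with over 40 N, if the wrist force passes 120 N, or if a joint passes its speed limit or range.

## Working session

There is one attempt and no reset: what is moved stays moved. The work goes in short steps, each a Python script; the robot and the scene stay as the last script left them, time stands still between calls to the robot, and variables do not carry over. Pictures are saved under pics/ and viewed, at most 10 in all, crops included, and the job is handed in when it is done.

```bash
mkdir -p pics; cat > h.py <<'E'
import numpy as np, cv2
from workcell import robot, snapshot, ticket, find_in, regions_of, landmark_of
def save(s,n): cv2.imwrite('pics/'+n,s['pixels'][:,:,::-1])
def ray(s,uv):
    d=s['T'][:3,:3]@np.array([(uv[0]-s['cx'])/s['fx'],(uv[1]-s['cy'])/s['fy'],1.]); return s['T'][:3,3],d/np.linalg.norm(d)
def atz(s,uv,z):
    o,d=ray(s,uv); return o+d*(z-o[2])/d[2]
def tri(s1,u1,s2,u2):
    a,d=ray(s1,u1); b,e=ray(s2,u2)
    t=np.linalg.lstsq(np.c_[d,-e],b-a,rcond=None)[0]; p=a+d*t[0]; q=b+e*t[1]
    return (p+q)/2, np.linalg.norm(p-q)
def proj(s,p):
    c=np.linalg.inv(s['T'])@np.r_[p,1]; return np.array([s['fx']*c[0]/c[2]+s['cx'],s['fy']*c[1]/c[2]+s['cy']])
E
python3 - <<'E'
from h import *
np.set_printoptions(precision=3,suppress=True)
import pickle
o=robot.observe(); print(o['time_s'],o['tcp_rot'],robot.grasp_offset)
S={}
for c in ('scene','top'):
    S[c]=snapshot(c); save(S[c],c+'0.png'); print(c,S[c]['T'][:3],S[c]['fx'])
    for q in ('red_cap','red_grip','blue_cap','strainer','hook','hook_seat','tag','tag_eye','tag_mid','tray'):
        print(c,q,[(np.round(r['uv']).tolist(),round(r['confidence'],2)) for r in landmark_of(c,q)][:4])
pickle.dump(S,open('S.pkl','wb'))
print(robot.observe()['time_s'])
E
```

```text
0.0 [-0.488 -3.103  0.002] 0.0187
scene [[-0.451  0.642 -0.62   1.158]
 [ 0.892  0.31  -0.329  0.342]
 [-0.019 -0.701 -0.713  0.838]] 553.7811794606587
scene red_cap [([282.0, 252.0], 0.8), ([293.0, 199.0], 0.63), ([364.0, 415.0], 0.5), ([193.0, 216.0], 0.36)]
scene red_grip [([292.0, 176.0], 0.83), ([498.0, 271.0], 0.74), ([285.0, 228.0], 0.71)]
scene blue_cap [([348.0, 285.0], 0.79), ([287.0, 251.0], 0.49)]
scene strainer [([320.0, 295.0], 0.61), ([478.0, 331.0], 0.52)]
scene hook [([476.0, 330.0], 0.62)]
scene hook_seat [([498.0, 271.0], 0.84), ([366.0, 417.0], 0.45)]
scene tag [([483.0, 303.0], 0.93), ([438.0, 289.0], 0.62)]
scene tag_eye [([444.0, 261.0], 0.66), ([495.0, 271.0], 0.63)]
scene tag_mid [([496.0, 286.0], 0.67), ([442.0, 273.0], 0.66)]
scene tray [([476.0, 330.0], 0.7), ([192.0, 215.0], 0.57), ([492.0, 289.0], 0.21)]
top [[ 0.009 -0.988  0.155  0.377]
 [-1.    -0.008  0.007 -0.012]
 [-0.006 -0.155 -0.988  1.378]] 598.0389094452045
top red_cap [([347.0, 252.0], 0.85), ([386.0, 352.0], 0.66), ([228.0, 174.0], 0.39)]
top red_grip [([348.0, 251.0], 0.87), ([386.0, 354.0], 0.7)]
top blue_cap [([273.0, 246.0], 0.89), ([160.0, 267.0], 0.22)]
top strainer [([310.0, 254.0], 0.85)]
top hook [([178.0, 273.0], 0.62)]
top hook_seat [([162.0, 267.0], 0.75)]
top tag [([220.0, 303.0], 0.77), ([172.0, 268.0], 0.69)]
top tag_eye [([214.0, 299.0], 0.83), ([163.0, 260.0], 0.75), ([274.0, 248.0], 0.48)]
top tag_mid [([166.0, 263.0], 0.72), ([216.0, 300.0], 0.63), ([340.0, 171.0], 0.27)]
top tray [([462.0, 288.0], 0.71)]
1.1
```

View pics/scene0.png

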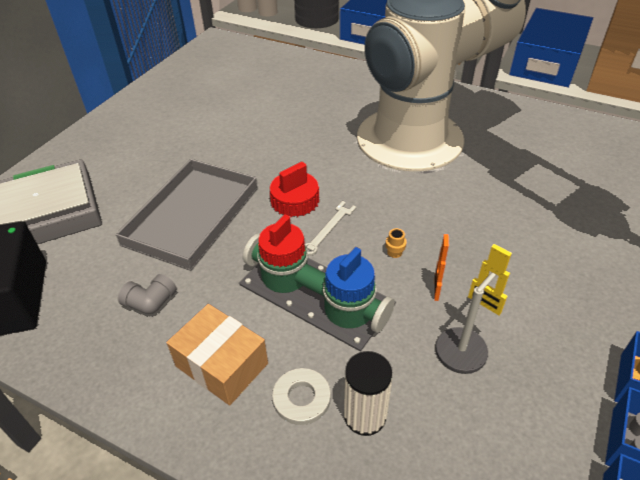

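View pics/top0.png

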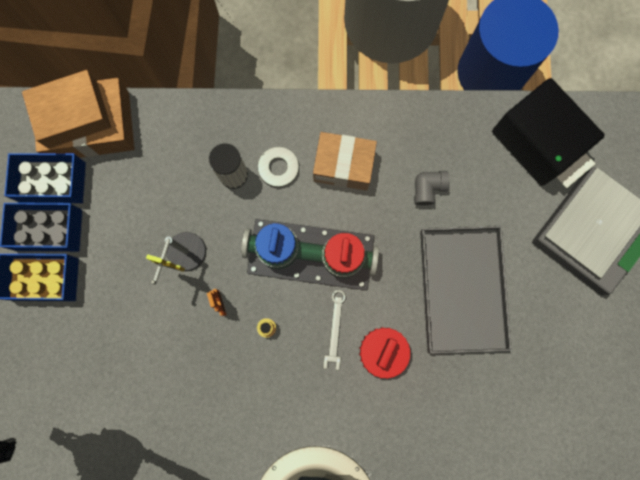

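The scene image shows the yellow tag on the hook at about (493,280) and the orange look-alike at (442,268). The red cap on the strainer is at (282,245), the loose larger red cap at (294,190), and the tray at (190,213). In the top image, the tag is at (165,262), the red cap at (345,252), the blue cap at (275,245) and the tray at (465,290).

```bash
python3 - <<'E'
from h import *
import pickle
np.set_printoptions(precision=4,suppress=True)
S=pickle.load(open('S.pkl','rb')); t,s=S['top'],S['scene']
for n,a,b in (('red_grip',(348,251),(285,228)),('blue_cap',(273,246),(348,285)),('strainer',(310,254),(320,295)),('red_cap',(347,252),(282,252)),
 ('eye',(163,260),(495,271)),('seat',(162,267),(498,271)),('mid',(166,263),(496,286)),('hook',(178,273),(476,330))):
    print(n,*tri(t,a,s,b))
# colour masks
def mask(im,lo,hi,box):
    hsv=cv2.cvtColor(im,cv2.COLOR_RGB2HSV); m=cv2.inRange(hsv,lo,hi); z=np.zeros_like(m); x0,y0,x1,y1=box; z[y0:y1,x0:x1]=m[y0:y1,x0:x1]; return z
m=mask(t['pixels'],(22,120,80),(35,255,255),(130,230,200,300))
r=cv2.minAreaRect(cv2.findNonZero(m)); print('tag top',r)
q=cv2.boxPoints(r); print([atz(t,p,.224)[:2] for p in q])
m=mask(t['pixels'],(0,0,50),(180,60,120),(421,220,512,360)); 
for z,p in ((.035,(421,229)),(.035,(499,228)),(.035,(508,352)),(.035,(428,354))): print('tray',atz(t,p,z)[:2])
pair=np.hstack([cv2.resize(t['pixels'][225:300,130:210],None,fx=5,fy=5,interpolation=2),cv2.resize(s['pixels'][235:310,450:530],None,fx=5,fy=5,interpolation=2)])
pair2=np.hstack([cv2.resize(t['pixels'][215:280,305:385],None,fx=5,fy=5,interpolation=2)[:225],cv2.resize(s['pixels'][205:250,245:325],None,fx=5,fy=5,interpolation=2)])
cv2.imwrite('pics/c1.png',np.vstack([pair,pair2])[:600,:,::-1])
E
```

```text
red_grip [ 0.5483 -0.0592  0.1333] 0.015282889717207765
blue_cap [0.5715 0.0925 0.0752] 0.00882119897451746
strainer [ 0.5614  0.0203 -0.0035] 0.008373821050657563
red_cap [ 0.5556 -0.0623  0.0747] 0.009196714282312382
eye [0.5236 0.3148 0.1744] 0.00746984421137141
seat [0.5106 0.3189 0.1631] 0.006988961980257291
mid [0.5211 0.3206 0.138 ] 0.01276417941951158
hook [0.5154 0.3185 0.007 ] 0.0026484358522979403
tag top ((164.5500030517578, 262.3500061035156), (37.94732666015625, 5.375871181488037), 18.434947967529297)
[array([0.5203, 0.3315]), array([0.5303, 0.3288]), array([0.5074, 0.2575]), array([0.4974, 0.2603])]
tray [ 0.6176 -0.2365]
tray [ 0.6214 -0.4139]
tray [ 0.3438 -0.4233]
tray [ 0.3378 -0.247 ]
```

View pics/c1.png

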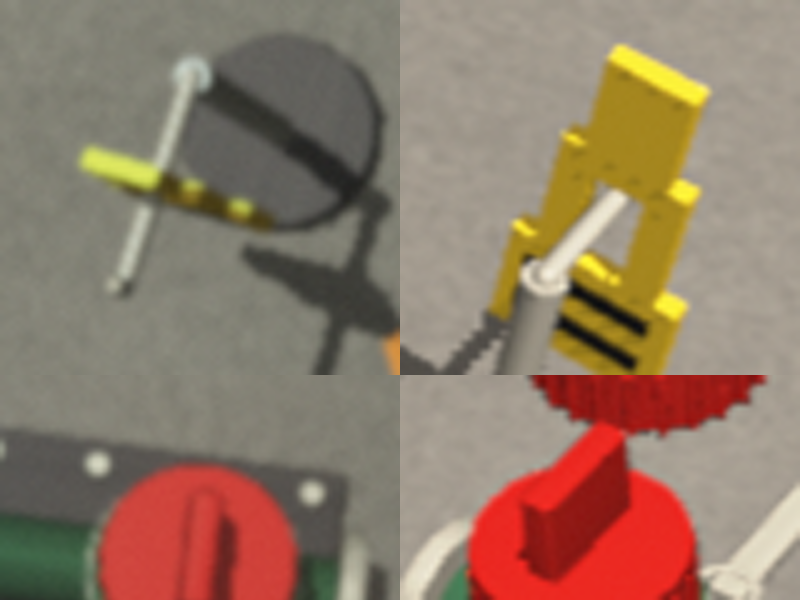

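The crop shows the rod running from the post at top-image (168,240) to the open end at (154,282). The tab's top face is at top-image (154,258.6) and scene (501.4,250.4).

```bash
cat >> h.py <<'E'
from scipy.spatial.transform import Rotation as Ro
G=robot.grasp_offset
def down(yaw):  # tool y (closing line) at world yaw, z down
    y=np.array([np.cos(yaw),np.sin(yaw),0]); z=np.array([0,0,-1.]); return Ro.from_matrix(np.c_[np.cross(y,z),y,z]).as_rotvec()
E
python3 - <<'E'
from h import *
import pickle
np.set_printoptions(precision=4,suppress=True)
S=pickle.load(open('S.pkl','rb')); t,s=S['top'],S['scene']
print('tab',*tri(t,(154,258.6),s,(501.4,250.4)), atz(t,(154,258.6),.224),atz(s,(501.4,250.4),.224))
a=atz(t,(168.4,240),.174);b=atz(t,(154,282),.184); d=b-a; print('post',a,'end',b,np.linalg.norm(d[:2]),'yaw of -x',np.arctan2(d[1],d[0]))
hy=np.arctan2(-d[1],-d[0])
p=(atz(t,(154,258.6),.224)+atz(s,(501.4,250.4),.224))/2
for yaw in (hy,hy+np.pi):
    print(yaw,robot.solve_ik([p[0],p[1],.30],down(yaw)))
# hover; slightly to side so wrist camera sees the tag
cands=[y for y in (hy,hy+np.pi) if robot.solve_ik([p[0],p[1],.30],down(y)) is not None]
y=min(cands,key=lambda y:abs(robot.solve_ik([p[0],p[1],.30],down(y))[5]))
robot.reach([p[0],p[1],.32],down(y))
w=snapshot('wrist'); save(w,'w1.png'); pickle.dump(w,open('w1.pkl','wb'))
for q in ('hook_seat','tag_eye','tag'): print(q,[(np.round(r['uv']).tolist(),round(r['confidence'],2)) for r in landmark_of('wrist',q)])
print(w['T'],'proj tab',proj(w,[p[0],p[1],.224]),robot.observe()['time_s'],y)
E
```

```text
tab [0.5212 0.3172 0.2207] 0.001804166577046321 [0.521  0.3154 0.224 ] [0.5241 0.3182 0.224 ]
post [0.5657 0.3021 0.174 ] end [0.4788 0.3243 0.184 ] 0.08968486416910719 yaw of -x 2.891844966962817
-0.24974768662697633 [ 0.4473  0.4181  1.2827 -0.      1.4409  0.6971]
2.891844966962817 [ 0.4473  0.4181  1.2827 -0.      1.4409 -2.4445]
hook_seat [([309.0, 224.0], 0.82)]
tag_eye [([274.0, 311.0], 0.86), ([323.0, 224.0], 0.84)]
tag [([322.0, 204.0], 0.9), ([286.0, 283.0], 0.82)]
[[ 0.9696 -0.2366 -0.0628  0.5373]
 [-0.2448 -0.9354 -0.2553  0.3817]
 [ 0.0016  0.2629 -0.9648  0.462 ]
 [ 0.      0.      0.      1.    ]] proj tab [322.2176 244.0627] 2.9167 -0.24974768662697633
```

View pics/w1.png

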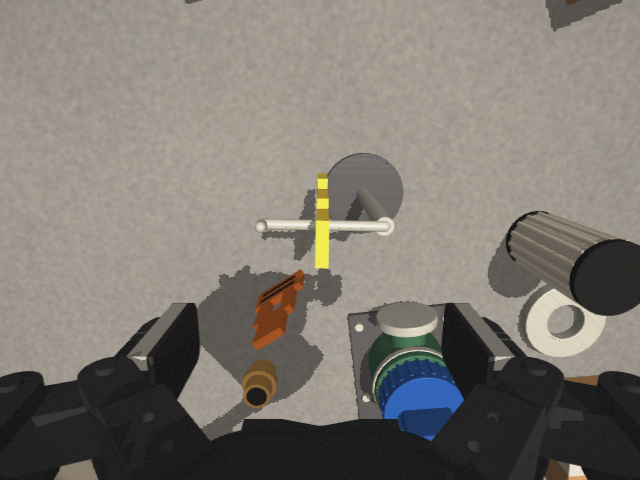

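Wrist view: the tag tab is on the jaws' mid-line at about (322,245), matching the projected (322,244). The rod is horizontal in the picture, so the yaw is right. Next I grasp the tab and unhook it.

```bash
python3 - <<'E'
from h import *
np.set_printoptions(precision=4,suppress=True)
hy=-0.25; x,y=.5224,.3168; o=down(hy)
robot.move_gripper(.036,40)
robot.move_l([x,y,.194],.12,o,threshold=8)
print('at',robot.observe()['tcp_pos'],robot.observe()['ft_force'])
robot.move_gripper(0.0,40)
ob=robot.observe(); print(ob['finger_gap'],ob['grip_force'],ob['ft_force'])
p=ob['tcp_pos']; z=p[2]
robot.move_l([p[0],p[1],z+.020],.06); print(robot.observe()['ft_force'])
d=np.array([np.cos(hy),np.sin(hy),0])
q=np.array([p[0],p[1],z+.020])-.085*d
hit=robot.move_l(q,.08,threshold=6); ob=robot.observe(); print(hit,ob['ft_force'],ob['finger_gap'],ob['tcp_pos'],ob['time_s'])
if not hit: robot.move_l([q[0],q[1],.37],.2)
s=snapshot('scene'); cv2.imwrite('pics/s1.png',s['pixels'][100:400,250:,::-1])
E
```

```text
at [0.5228 0.317  0.1947] [-0.6682 -0.0348  0.0589]
0.0073410457891649435 43.86624991893768 [-0.2604 -0.0143  4.1276]
[-0.0035 -0.7936 -0.1333]
False [ 0.9107  0.9589 -0.3073] 0.007657158328310974 [0.4407 0.3379 0.2145] 6.7083
```

View pics/s1.png

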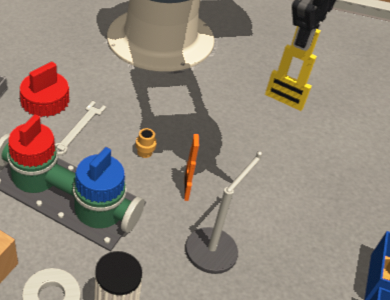

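The tag is off the hook and held, seen at crop (290,85), with the rod empty. Next is the tray, then a look at the red cap.

```bash
python3 - <<'E'
from h import *
import pickle
np.set_printoptions(precision=4,suppress=True)
robot.move_l([.480,-.330,.37],.3,down(0.03))
ob=robot.observe(); print(ob['finger_gap'],ob['time_s'])
robot.move_l([.480,-.330,.125],.2)
print('touch',robot.move_l([.480,-.330,.109],.03,threshold=3),robot.observe()['tcp_pos'])
robot.move_gripper(.03); robot.pause(.2)
robot.move_l([.480,-.330,.32],.25)
robot.move_gripper(.05)
for yaw in (np.pi/2-.1,-np.pi/2-.1):
    print(yaw,robot.solve_ik([.555,-.06,.32],down(yaw)))
yaw=min((np.pi/2-.1,-np.pi/2-.1),key=lambda y:abs(robot.solve_ik([.555,-.06,.32],down(y))[5]))
robot.move_l([.555,-.06,.32],.3,down(yaw))
w=snapshot('wrist'); save(w,'w2.png'); t=snapshot('top'); pickle.dump((w,t),open('w2.pkl','wb'))
cv2.imwrite('pics/t2.png',cv2.resize(t['pixels'][200:380,320:540,::-1],None,fx=3,fy=3))
for q in ('red_grip','red_cap','blue_cap'): print(q,[(np.round(r['uv'],1).tolist(),round(r['confidence'],2)) for r in landmark_of('wrist',q)])
print(yaw,proj(w,[.555,-.06,.154]),robot.observe()['time_s'])
E
```

```text
0.007300090993698549 10.0667
touch True [ 0.4802 -0.3301  0.1097]
1.4707963267948965 [-0.2147  0.323   1.3792  0.      1.4394 -1.6855]
-1.6707963267948966 [-0.2147  0.323   1.3792 -0.      1.4394  1.4561]
red_grip [([315.4, 215.3], 0.58), ([317.9, 322.0], 0.34)]
red_cap [([313.7, 206.1], 0.79)]
blue_cap [([162.8, 200.3], 0.6)]
-1.6707963267948966 [319.0706 219.2287] 16.0667
```

View pics/w2.png

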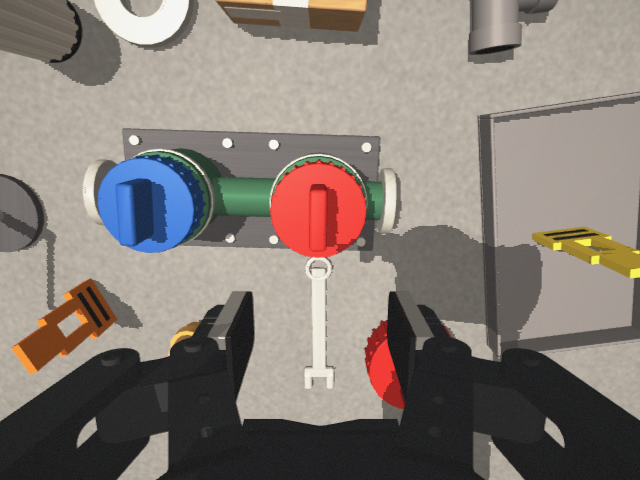

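View pics/t2.png

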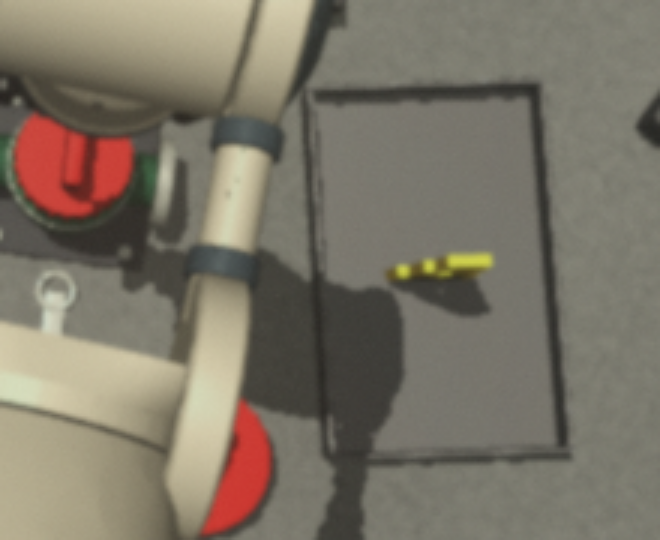

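The wrist view shows the red cap's disc centred near (318,210), its bar top at (318,217) and aligned with the jaws. The top view confirms the tag standing in the middle of the tray. I refine the axis, grasp the bar, and feel for the thread direction.

```bash
python3 - <<'E'
from h import *
import pickle
np.set_printoptions(precision=3,suppress=True)
w,t=pickle.load(open('w2.pkl','rb'))
hsv=cv2.cvtColor(w['pixels'],cv2.COLOR_RGB2HSV); m=cv2.inRange(hsv,(0,150,190),(6,255,255))|cv2.inRange(hsv,(174,150,190),(180,255,255)); m[268:]=0
c=max(cv2.findContours(m,0,1)[0],key=cv2.contourArea); (u,v),r=cv2.minEnclosingCircle(c); x0,y0,bw,bh=cv2.boundingRect(c)
P1=atz(w,(u,v),.114); P2=atz(w,(318,217),.154); P3=atz(w,(x0+bw/2,y0+bh/2),.114)
print((u,v,r),(x0,y0,bw,bh),P1,P2,P3,'diam',np.linalg.norm(atz(w,(x0,v),.114)-atz(w,(x0+bw,v),.114)))
x,y=((P1+P2)/2)[:2]
if np.linalg.norm(P1-P2-[0,0,-.04])>.005: raise SystemExit('disagree')
robot.move_l([x,y,.19],.2)
print(robot.move_l([x,y,.122],.08,threshold=8),robot.observe()['tcp_pos'])
robot.move_gripper(0,80)
ob=robot.observe(); print(ob['finger_gap'],ob['ft_force'],ob['torque'])
j0=np.array(ob['joint_positions']); t0=ob['torque'][2]
for sgn in (-1,1):   # -q6 = anticlockwise from above
    print('dir',sgn)
    for k in range(1,10):
        j=j0.copy(); j[5]+=sgn*.035*k; robot.move_j(j); ob=robot.observe()
        print(round(.035*k,3),round(ob['torque'][2]-t0,3),ob['ft_force'],round(ob['tcp_pos'][2],4))
        if abs(ob['torque'][2]-t0)>.8: break
    else: print('free this way'); break
    robot.move_j(j0)
print(robot.observe()['time_s'],robot.observe()['joint_positions'])
pickle.dump(j0,open('j0.pkl','wb'))
E
```

```text
(317.9613342285156, 208.8936767578125, 48.2873649597168) (270, 161, 96, 96) [ 0.556 -0.059  0.114] [ 0.557 -0.059  0.154] [ 0.556 -0.059  0.114] diam 0.08337201043230986
False [ 0.557 -0.059  0.122]
0.013001125060694412 [-0.284  1.863  6.021] [0.053 0.193 0.002]
dir -1
0.035 -0.042 [0.216 1.101 1.836] 0.1224
0.07 -0.278 [-1.321  7.438  4.442] 0.1225
0.105 -1.458 [-0.934  8.609  5.802] 0.1225
dir 1
0.035 -0.017 [ 0.355 -0.895  0.847] 0.1224
0.07 -0.035 [0.04  0.2   1.942] 0.1224
0.105 -0.02 [-0.59  -0.379  1.721] 0.1224
0.14 0.038 [-1.086  0.166  1.837] 0.1224
0.175 -0.037 [-1.223 -0.156  1.399] 0.1224
0.21 -0.119 [0.337 0.706 1.636] 0.1224
0.245 -0.035 [ 0.175 -0.567  1.828] 0.1224
0.28 0.029 [-0.836  1.296  1.928] 0.1224
0.315 -0.056 [0.458 0.077 1.758] 0.1224
free this way
21.5333 [-0.213  0.534  1.631  0.     0.977  1.772]
```

Anticlockwise stopped hard at about 0.1 rad, while clockwise turns freely, so this is a reverse thread. I continue clockwise to 1.0 rad and lift.

```bash
python3 - <<'E'
from h import *
import pickle
np.set_printoptions(precision=3,suppress=True)
j0=pickle.load(open('j0.pkl','rb')); t0=robot.observe()['torque'][2]
for a in np.arange(.4,1.01,.1):
    j=j0.copy(); j[5]+=a; robot.move_j(j); ob=robot.observe()
    if abs(ob['torque'][2]-t0)>.8: print('resist at',a,ob['torque']); break
print(a,ob['torque'],ob['ft_force'])
p=ob['tcp_pos']
hit=robot.move_l([p[0],p[1],p[2]+.03],.04,threshold=10); ob=robot.observe(); print(hit,ob['tcp_pos'],ob['ft_force'],ob['finger_gap'])
if not hit:
    robot.move_l([p[0],p[1],p[2]+.16],.12); robot.pause(.5)
ob=robot.observe(); print(ob['tcp_pos'],ob['ft_force'],ob['finger_gap'],ob['time_s'])
s=snapshot('scene'); save(s,'s3.png')
E
```

```text
0.9999999999999999 [-0.032  0.143 -0.084] [-0.585 -0.068  3.455]
False [ 0.556 -0.059  0.152] [-0.225  0.118 -0.854] 0.012977505612642175
[ 0.556 -0.059  0.282] [ 0.171 -0.429 -0.616] 0.013041420354801547 25.9167
```

View pics/s3.png

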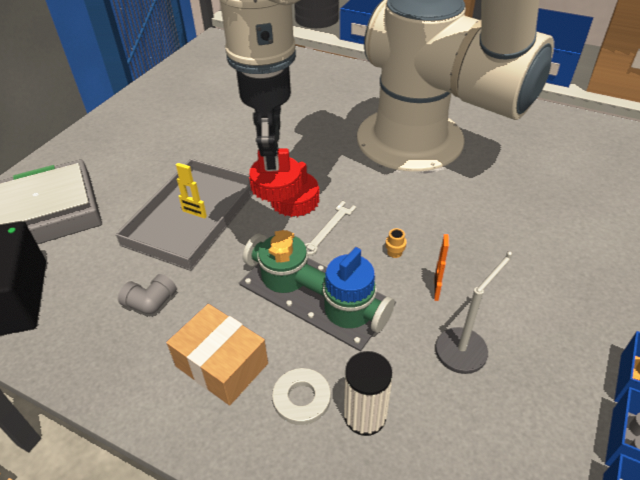

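The gripper holds the red cap upright at (275,180), about 160 mm above the exposed brass neck at (281,245). The tag stands in the tray at (190,192) and the blue cap is unchanged, so I hand in the job.

```bash
python3 -c "
from h import *
print(ticket.job_done())"
```

```text
the job is handed in; nothing more can be done
None
```

I handed the job in at about 26 s: the yellow tag is standing in the grey tray, let go, and the red cap came off clockwise (reverse thread) and is held upright about 160 mm above the strainer, with the blue cap and everything else where it was.

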